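# Rock a stuck ignition coil out of its test holder

### The arm

A 6-joint arm with a two-finger parallel gripper is mounted at the origin on the work surface. World frame = base frame: x ahead of the robot, y to its left, z up, the work surface at z = 0. Lengths are in mm, angles in degrees, forces in N, time in s.
With the tool pointing down it reaches from about 300 to 775 mm from the base axis. Payload 14.6 kg.
Tool frame: the origin (TCP) lies midway between the tips of the shut fingers; the grasp point (between the pads) lies 19 mm behind it; z points along the fingers, y is the line along which they close (so a half turn about z gives the same grasp; the last joint's range is limited). The gripper opens to 94 mm and grips with 3 to 60 N. Pads are 16 mm wide; open, the fingers measure 119 mm over their backs; the gripper's body (75 mm by 177 mm) begins 78 mm behind the grasp point.
Start: joints at [-75.722, 17.183, 87.147, -0, 75.671, -3.816], TCP at [170.81, -522.794, 205.446] pointing down, gripper open.
Joint ranges: [-173.82, 173.82], [-45.26, 126.66], [13.44, 144.39], [-59.66, 239.66], [0, 175.72], [-146.38, 146.38]. Speed limits (degrees/s): [127.2, 127.2, 147.25, 180, 180, 180].

### API

Orientations are given as a 3x3 rotation matrix whose columns are the frame's x, y, z axes.
In Python, from bench import read_state, eyes, arm gives the robot as it stands.
- The arm moves only by the tool move_arm, never from a script. Its argument "increments" is one flat list of numbers, 5 for each row, row after row: the opening, from -1 (shut) to 1 (fully open), then the shift along the world's x, y, z in cm, then the turn about the world's z in degrees. A call has 1 to 5 rows; each row is the pose to reach, as a shift and turn from the pose commanded when the call began; what a row does not reach only later rows make up. A row lasts 1/12 s, in which the tool goes at most 41.7 mm and 7.16 degrees, less where a joint would pass 70% of its speed; a pose out of reach is approached as far as the arm can. A call with a gripper value outside its range is refused whole. The fingers move at their own pace and stop on an object; the grip force is fixed at half the most. Time passes only in rows, so rows that repeat a pose let the fingers close. It gives the time, the measured TCP pose, the force, the opening and the grip force at its end, in the units of the state.
- read_state(): the state, without advancing time (a new reading comes with each control period).
- eyes.grab_frame(name): name is "side" or "top"; returns a dict with "pixels" (420x560x3 uint8, red, green, blue), "K" (3x3 intrinsics, pixels), "D" ([k1, k2, p1, p2, k3] as OpenCV has them; the pictures are not rectified), "pose" (4x4, takes a point from camera to world coordinates). Camera axes: x right, y up, looking along -z (the intrinsics and any distortion apply to the point x, -y, -z); pixel columns grow to the right and rows downward; lengths in mm; the calibration is good to about 2 mm. A picture is of the moment at which its call begins. There is no depth.
- arm.finish_job(): hands the job in; it is judged then, once.
The state is a dict: "time": time; "q": joint angles; "qd": joint speeds; "joint_efforts": joint torques, N m; "tool_pos": TCP position; "ee_rot": TCP orientation; "force": force on the tool from outside, world axes, zero at the start; "torque": the same for the moment, N m; "width": opening from 0.0 (shut) to 1.0 (fully open); "gripper_force": force on a finger pad.
Only numpy, scipy, OpenCV 4.12 (cv2) and the standard library are available. Lean on these libraries where they do the work, as an engineer would, in place of code of your own. Each camera call takes 0.05 s, during which the arm holds its last target. There are 200 camera calls.

### The job

The black ignition coil with the orange connector is stuck tight between the brass spring shoes of the aluminium test holder. Grip it by its head and rock it from side to side a few times, leaning it at least five degrees each way along the length of its head, easing it up as you go, so that it works free without the holder, which only rests on its plate, being dragged up with it. Finish while still holding the coil upright, one to three centimetres clear above the socket it came out of; do not let go, and leave the spare grey coil and the other goods where they stand.

Things in the scene. Friction and masses are not known exactly. Their poses are not given: they have to be found in the camera images.
- coil: the stuck ignition coil, 160 g, 107 mm tall; origin at the centre of its underside, z up, x along its head towards the orange connector. Rubber foot 26 (x) x 16 (y) mm up to 30 mm (lowest 4 mm only 18 mm long), stem 16 mm across up to 76 mm, black head 56 (x) x 30 (y) mm from 75 to 107 mm; connector sticks out 17 mm more at +x, bolt ear 15 mm at -x. The foot stands 18 mm deep in the socket
- coil_head (a point): centre of the coil's black head, 91 mm above the underside of its foot; the place to grip, across its 30 mm width (along y); axes as coil
- stand: dark steel plate 150 (x) x 130 (y) x 12 mm fixed to the table, at any yaw, origin under its centre on the table top; its x is parallel to the coil's x and is the direction in which the coil rocks. On it rests the aluminium holder, 110 x 90 x 50 mm, top face 62 mm above the table, with a red mark
- socket (a point): on the stand's centre line 52 mm above the table, 10 mm below the holder's top: the point about which the stuck coil rocks most easily; axes as stand. The socket is 34 mm long in x (4 mm play at each end of the foot), 18 mm deep; across y two brass shoes, 20 mm long, 10 mm tall, pinch the foot's flat sides with some 32 N each and let go when it has risen about 13 mm
- holder (a joint): how far the holder is lifted off its plate, m; 0 is resting. 1.5 kg, free to slide up on two pins, only its weight keeps it down. A straight pull needs about 40 N to draw the coil, so it lifts the holder instead; while the coil is swung to and fro the shoes slip and an upward pull of 10 to 15 N walks it out, about 1 mm for each swing of 0.25 rad
- spare_head (a point): centre of the head of the spare coil (same shape and size, grey head, blue connector) which stands loosely in a blue plastic rack 110 x 90 x 50 mm; to be left alone; this point is 103 mm above the table
- filter: white oil filter, a cylinder 76 mm across and 82 mm tall, origin under its centre; to be left alone
- oil_y: yellow oil bottle, 60 mm across, 150 mm tall, origin under its centre; to be left alone
- oil_w: white oil bottle, 60 mm across, 150 mm tall, origin under its centre; to be left alone
- carton: small cardboard box 100 x 70 x 50 mm, origin under its centre; to be left alone
- grease: red can, 80 mm across and 85 mm tall, origin under its centre; to be left alone
- bearing: steel bearing ring lying flat, 68 mm across, 22 mm tall, origin under its centre; to be left alone
- spanner: steel spanner 190 mm long lying flat, origin under its middle; to be left alone
Things that resemble listed ones, but are neither listed nor needed, are in the scene too. Leave any pink or turquoise look-alike of the coil alone.

How it is judged (in metres and radians):
On the way, in this order (a step that is already met when the one before it is completed fails the run):
1. the coil, still in the socket, is leaned more than 3.5 degrees towards the stand's +x end (angle between coil_head's own z axis and vertical above 0.061 rad and x of coil_head in the frame of stand above 0.003 m and z of coil in the frame of stand below 0.059 m), for 0.03 s.
2. and then, still in the socket, more than 3.5 degrees towards the -x end (angle between coil_head's own z axis and vertical above 0.061 rad and x of coil_head in the frame of stand below -0.003 m and z of coil in the frame of stand below 0.061 m), for 0.03 s.
At the end, for the whole second after the job is handed in: The fingers hold the coil still and within 11 degrees of upright, its foot 4 to 40 mm above the holder's top face and within 30 mm of the socket's centre line sideways, touching neither shoes nor holder, and the holder rests on its plate (within 2 mm) (z of coil in the frame of stand between 0.066 and 0.102 m and horizontal distance between coil and stand below 0.03 m and angle between coil_head's own z axis and vertical below 0.2 rad and contact force between coil and stand below 0.2 N and contact force between the fingers and coil above 1 N and value of joint holder below 0.002 m and linear speed of coil below 0.02 m/s); the arm keeps its last pose, push and grip.
It fails at once if the holder is dragged more than 8 mm up off its plate (value of joint holder above 0.008 m).
It fails at once if the spare coil or another of the goods is moved more than 30 mm (distance of any of spare_head, filter, oil_y, oil_w, carton, grease, bearing, spanner from where it was at the start of the episode above 0.03 m).
It also fails if it takes over 64 s, if anything falls off the work surface, if the arm or the gripper's body presses on something with over 40 N, if the wrist force passes 120 N, or if a joint passes its speed limit or range.

## Working session

There is one attempt and no reset: what is moved stays moved. The work goes in short steps, Python scripts to look and compute and a tool call to move; the robot and the scene stay as the last step left them, time stands still between calls to the robot, and variables do not carry over. Pictures are saved under pics/ and viewed, at most 10 in all, crops included, and the job is handed in when it is done.

Besides the shell and the picture viewer there is one more tool, called after "Emit:" as a command line: name --argument value ..., lists and objects as JSON in quotes. move_arm: Moves the arm, as the interface text tells. Its arguments: {"type":"object","properties":{"increments":{"type":"array","items":{"type":"number"}}},"required":["increments"]}

```bash
mkdir -p pics; cat > h.py <<'E'
import numpy as np, cv2
from bench import read_state, eyes, arm
def grab(n):
    f=eyes.grab_frame(n); return f
def save(f,p): cv2.imwrite(p,cv2.cvtColor(f["pixels"],cv2.COLOR_RGB2BGR))
def ray(f,uv):
    K=np.array(f["K"],float);D=np.array(f["D"],float);P=np.array(f["pose"],float)
    n=cv2.undistortPoints(np.array([[uv]],float),K,D)[0,0]
    return P[:3,3],P[:3,:3]@np.array([n[0],-n[1],-1.])
def atz(f,uv,z):
    o,d=ray(f,uv); return o+d*(z-o[2])/d[2]
def proj(f,p):
    P=np.array(f["pose"],float); c=P[:3,:3].T@(np.atleast_2d(p)-P[:3,3]).T
    c=c*np.array([[1],[-1],[-1]]); return cv2.projectPoints(c.T.copy(),np.zeros(3),np.zeros(3),np.array(f["K"],float),np.array(f["D"],float))[0][:,0]
E
python3 - <<'E'
from h import *
for n in("top","side"):
    f=grab(n); save(f,f"pics/{n}0.png"); print(n,np.round(f["pose"],2).tolist(),np.array(f["K"]).tolist())
print(read_state())
E
```

```text
top [[-0.03, 0.99, -0.12, 427.04], [-1.0, -0.03, -0.01, 27.58], [-0.01, 0.12, 0.99, 996.54], [0.0, 0.0, 0.0, 1.0]] [[398.4752224547134, 0.0, 280.879341167842], [0.0, 398.4752224547134, 209.77972796533308], [0.0, 0.0, 1.0]]
side [[-1.0, 0.01, -0.05, 493.43], [-0.05, -0.64, 0.77, 1034.73], [-0.02, 0.77, 0.64, 936.76], [0.0, 0.0, 0.0, 1.0]] [[505.83271825425993, 0.0, 281.1192390541369], [0.0, 505.83271825425993, 211.1073275393668], [0.0, 0.0, 1.0]]
{'time': 0.1, 'q': array([-7.57224301e+01,  1.72120684e+01,  8.71764187e+01, -6.64046129e-04,
        7.56697441e+01, -3.81558465e+00]), 'qd': array([ 0.00605845, -0.18629679, -0.20652023,  0.02992488, -0.00236254,
        0.03756856]), 'joint_efforts': array([ 9.89371911e-04, -5.32648265e+01, -3.53284764e+01,  7.09819794e-02,
        2.35219690e-02, -7.33900970e-05]), 'tool_pos': array([ 170.74965321, -522.58058138,  204.94906807]), 'ee_rot': array([[ 9.50551958e-01,  3.10565463e-01, -2.61528625e-04],
       [ 3.10565568e-01, -9.50551452e-01,  9.82166059e-04],
       [ 5.64304428e-05, -1.01482166e-03, -9.99999483e-01]]), 'force': array([-0.52176716,  0.16082443, -0.05908272]), 'torque': array([ 0.03810313, -0.01111776, -0.00605248]), 'gripper_force': 0.0, 'width': 1.0022447640154961}
```

View pics/top0.png

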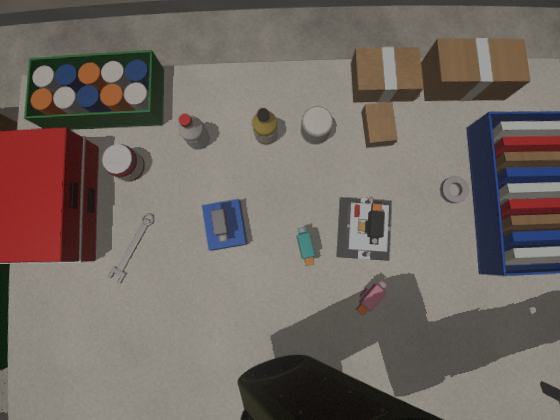

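View pics/side0.png

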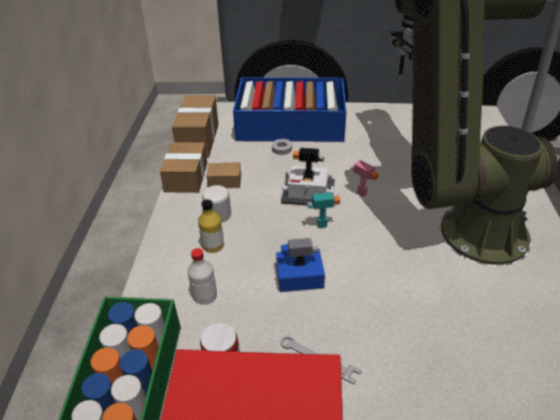

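Coil candidates in the top picture are black on the aluminium holder (375,222), turquoise (306,245), pink (372,295) and the grey spare in the blue rack (220,222). I choose the black one with the orange connector and check it in a crop.

```bash
python3 - <<'E'
import cv2,numpy as np
a=cv2.imread("pics/top0.png")[185:275,325:405];b=cv2.imread("pics/side0.png")[140:215,270:340]
a=cv2.resize(a,(400,450),interpolation=cv2.INTER_CUBIC);b=cv2.resize(b,(400,429),interpolation=cv2.INTER_CUBIC);b=cv2.copyMakeBorder(b,0,21,0,0,0)
cv2.imwrite("pics/c.png",cv2.convertScaleAbs(np.hstack([a,b]),alpha=1.6))
E
```

```text
(no output)
```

View pics/c.png

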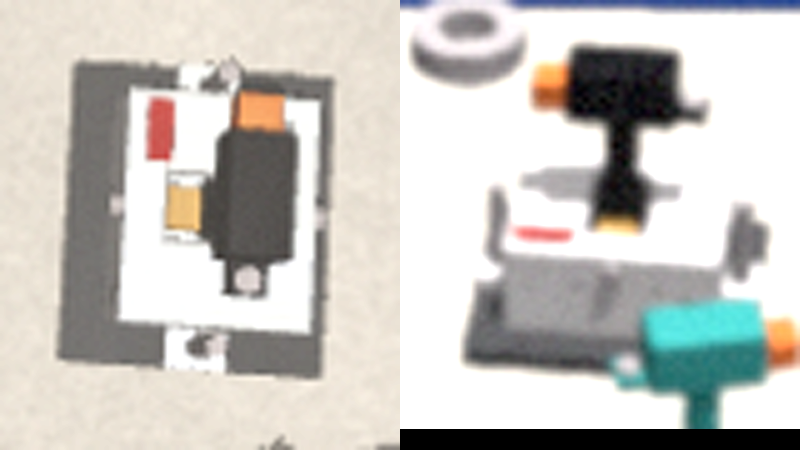

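The crop confirms the black coil with its orange connector, in the holder with the brass shoes. The connector points up in the top picture, roughly world +x. Plate corners are near top pixels (340,197), (392,200), (389,261) and (337,257).

```bash
python3 - <<'E'
from h import *
from scipy.optimize import least_squares
f=grab("top")
def c(p): return [325-.4+p[0]/5,185-.4+p[1]/5]
# order: (+x,+y),(+x,-y),(-x,-y),(-x,+y); connector=+x up in image, world y left in image
def fit(px,z,lx,ly):
    px=np.array([c(p) for p in px]); L=np.array([[lx,ly],[lx,-ly],[-lx,-ly],[-lx,ly]])/2
    def pts(v):
        a=np.radians(v[2]);R=np.array([[np.cos(a),-np.sin(a)],[np.sin(a),np.cos(a)]]);q=L@R.T+v[:2];return np.c_[q,np.full(4,z)]
    r=least_squares(lambda v:(proj(f,pts(v))-px).ravel(),[*np.mean([atz(f,p,z)[:2] for p in px],0),0],x_scale=[10,10,1]);print(r.x,np.round(r.fun,1))
fit([(75,62),(334,75),(322,378),(58,360)],12,150,130)
fit([(130,88),(320,98),(308,331),(118,320)],62,110,90)
fit([(222,132),(298,132),(293,262),(216,256)],151,56,30)
g=grab("side")
o,d=ray(g,[270+625/5.714,140+80/5.714]);print("side ray at z=135",o+d*(135-o[2])/d[2])
E
```

```text
[ 494.44062859 -168.18353009   -5.49588985] [-0.1 -0.5 -0.2  0.3  0.  -0.   0.2  0.2]
[ 494.95053379 -168.64612044   -5.57681749] [-0.1 -0.3 -0.3  0.3  0.3  0.2  0.  -0.2]
[ 493.64203562 -166.5507498    -5.33469926] [ 0.6 -0.8 -0.7  0.1 -0.6  0.2  0.7  0.5]
side ray at z=135 [ 289.14707013 -183.90169014  135.        ]
```

Emit:
move_arm --increments '[1,1.6,1.8,0,-1.2,1,3.2,3.6,0,-2.4,1,4.8,5.4,0,-3.6,1,6.5,7.1,0,-4.8,1,8.1,8.9,0,-5.9]'

```text
time: 0.62
tool_pos: [252.5, -432.9, 205.3]
ee_rot: [[0.978, 0.21, -0.0], [0.21, -0.978, 0.0], [-0.0, -0.0, -1.0]]
force: [-0.5, -0.5, 0.9]
width: 0.999
gripper_force: 0.0
```

Emit:
move_arm --increments '[1,1.6,1.8,0,-1.2,1,3.2,3.6,0,-2.4,1,4.8,5.4,0,-3.6,1,6.5,7.1,0,-4.8,1,8.1,8.9,0,-5.9]'

```text
time: 1.03
tool_pos: [333.5, -343.8, 205.4]
ee_rot: [[0.994, 0.109, -0.0], [0.109, -0.994, 0.0], [-0.0, -0.0, -1.0]]
force: [0.5, -1.2, -0.5]
width: 1.001
gripper_force: 0.0
```

Emit:
move_arm --increments '[1,1.6,1.8,0,-1.2,1,3.2,3.6,0,-2.4,1,4.8,5.4,0,-3.6,1,6.5,7.1,0,-4.8,1,8.1,8.9,0,-5.9]'

```text
time: 1.45
tool_pos: [414.5, -254.8, 205.4]
ee_rot: [[1.0, 0.006, -0.0], [0.006, -1.0, 0.0], [-0.0, -0.0, -1.0]]
force: [0.7, -1.4, 0.6]
width: 1.001
gripper_force: 0.0
```

Emit:
move_arm --increments '[1,1.6,1.8,0,-1.2,1,3.2,3.6,0,-2.4,1,4.8,5.4,0,-3.6,1,8.0,8.8,0,-5.9,1,8.0,8.8,0,-5.9]'

```text
time: 1.87
tool_pos: [496.3, -164.3, 205.3]
ee_rot: [[0.995, -0.096, 0.0], [-0.096, -0.995, 0.001], [0.0, -0.001, -1.0]]
force: [-0.3, 0.7, -1.2]
width: 0.998
gripper_force: 0.0
```

```bash
python3 - <<'E'
from h import *
s=read_state();print(s["time"],s["tool_pos"],s["ee_rot"][:,1],s["force"],s["width"])
a=[]
for n,(x,y,w,h) in dict(top=(320,165,100,110),side=(250,100,120,110)).items():
    f=grab(n);i=cv2.cvtColor(f["pixels"],cv2.COLOR_RGB2BGR)
    a.append(cv2.resize(i[y:y+h,x:x+w],(400,440),interpolation=cv2.INTER_CUBIC))
cv2.imwrite("pics/d.png",cv2.convertScaleAbs(np.hstack(a),alpha=1.6))
E
```

```text
1.8667 [ 496.25406086 -164.34206209  205.27054106] [-9.58821944e-02 -9.95392360e-01 -8.09417682e-04] [-0.32193324  0.7173232  -1.20847655] 0.997587200129208
```

View pics/d.png

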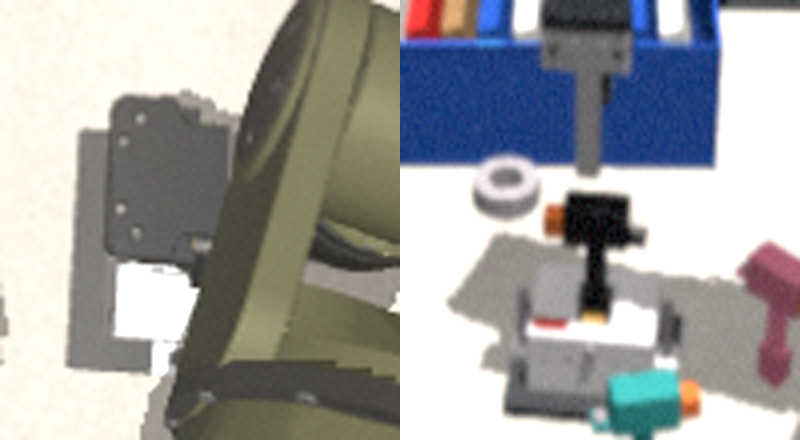

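The side crop shows the fingertips just above the black head, perhaps a few mm towards +x. I'll check that against the projection.

```bash
python3 - <<'E'
from h import *
f=grab("side");s=read_state();t=s["tool_pos"]
k=120/400
print("tcp nearfinger proj",proj(f,t+[0,50,0]),"seen",250+(588-400)*k,100+175*.25)
print("head top edge near centre (z151,y-153)",proj(f,[[493.6+1.4,-153,151],[493.6+1.4,-153,119]]),"seen",250+(597-400)*k,100+np.array([200,247])*.25)
i=f["pixels"][150:165,250:370].astype(int)  # rows through head
for r in (153,156,159):
    row=f["pixels"][r,290:335].astype(int).sum(1);print(r,row.tolist())
E
```

```text
tcp nearfinger proj [[308.09824968 144.75737051]] seen 306.4 143.75
head top edge near centre (z151,y-153) [[307.48793277 154.34161607]
 [307.37111294 163.76560578]] seen 309.1 [150.   161.75]
153 [489, 500, 447, 347, 241, 195, 204, 187, 151, 60, 40, 11, 48, 33, 55, 32, 3, 66, 54, 62, 71, 57, 65, 55, 62, 35, 56, 106, 238, 392, 482, 504, 512, 509, 509, 507, 513, 519, 517, 522, 521, 518, 520, 513, 510]
156 [519, 498, 415, 265, 172, 129, 142, 147, 102, 40, 7, 16, 25, 13, 50, 3, 20, 25, 15, 16, 48, 40, 24, 26, 29, 31, 27, 91, 192, 303, 363, 385, 403, 428, 477, 511, 508, 517, 514, 523, 514, 518, 515, 517, 514]
159 [428, 435, 424, 388, 356, 351, 358, 334, 264, 126, 31, 34, 40, 43, 45, 16, 3, 38, 50, 51, 16, 25, 25, 15, 8, 3, 16, 22, 55, 96, 110, 134, 166, 276, 427, 493, 514, 508, 509, 513, 522, 521, 526, 525, 523]
```

Emit:
move_arm --increments '[1,-0.3,-0.3,-1.5,0,1,-0.3,-0.3,-3,0,1,-0.3,-0.3,-5,0,1,-0.3,-0.3,-6,0,1,-0.3,-0.3,-6,0]'

```text
time: 2.43
tool_pos: [489.3, -171.3, 143.6]
ee_rot: [[0.995, -0.097, -0.003], [-0.097, -0.995, 0.001], [-0.003, -0.001, -1.0]]
force: [-0.1, -0.3, 0.1]
width: 0.997
gripper_force: 0.0
```

Emit:
move_arm --increments '[1,0,0,-1,0,1,0,0,-2,0,1,0,0,-2.9,0,1,0,0,-2.9,0,1,0,0,-2.9,0]'

```text
time: 2.85
tool_pos: [490.7, -170.7, 116.1]
ee_rot: [[0.995, -0.096, -0.001], [-0.096, -0.995, 0.0], [-0.001, -0.0, -1.0]]
force: [-0.5, -0.5, -0.2]
width: 0.998
gripper_force: 0.0
```

```bash
python3 - <<'E'
from h import *
f=grab("side");i=cv2.cvtColor(f["pixels"],cv2.COLOR_RGB2BGR)[110:200,265:355]
cv2.imwrite("pics/e.png",cv2.convertScaleAbs(cv2.resize(i,(600,600),interpolation=cv2.INTER_CUBIC),alpha=1.6))
E
```

```text
(no output)
```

View pics/e.png

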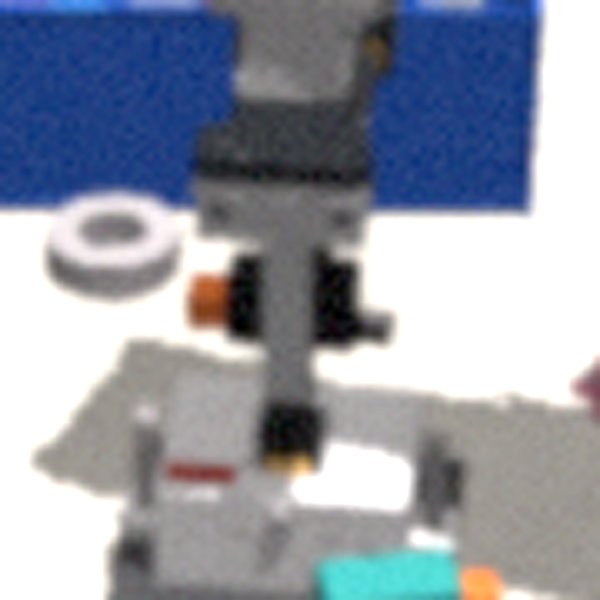

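The finger (288,320 in the crop) straddles the head (232–355) and is well centred in x. I'll shift y slightly and close.

Emit:
move_arm --increments '[1,0,0.25,0,0,1,0,0.25,0,0,-1,0,0.25,0,0,-1,0,0.25,0,0,-1,0,0.25,0,0]'

```text
time: 3.32
tool_pos: [490.9, -168.3, 116.6]
ee_rot: [[0.995, -0.096, 0.0], [-0.096, -0.995, -0.0], [0.0, 0.0, -1.0]]
force: [0.0, 0.2, 0.3]
width: 0.823
gripper_force: 0.0
```

Emit:
move_arm --increments '[-1,0,0,0,0,-1,0,0,0,0,-1,0,0,0,0,-1,0,0,0,0,-1,0,0,0,0]'

```text
time: 3.73
tool_pos: [490.8, -168.3, 116.4]
ee_rot: [[0.995, -0.096, -0.0], [-0.096, -0.995, 0.0], [-0.0, -0.0, -1.0]]
force: [0.1, 1.0, -0.1]
width: 0.474
gripper_force: 0.0
```

Emit:
move_arm --increments '[-1,0,0,0,0,-1,0,0,0,0,-1,0,0,0,0,-1,0,0,0,0,-1,0,0,0,0]'

```text
time: 4.15
tool_pos: [490.8, -168.3, 116.5]
ee_rot: [[0.995, -0.096, 0.0], [-0.096, -0.995, -0.0], [0.0, 0.0, -1.0]]
force: [-1.1, -1.5, 1.4]
width: 0.318
gripper_force: 30.0
```

Emit:
move_arm --increments '[-1,0.2,-0.02,0.02,0,-1,0.4,-0.04,0.02,0,-1,0.6,-0.06,0.02,0,-1,0.8,-0.08,0.02,0,-1,1.0,-0.1,0.02,0]'

```text
time: 4.57
tool_pos: [500.0, -169.6, 116.5]
ee_rot: [[0.995, -0.096, -0.003], [-0.096, -0.995, -0.0], [-0.003, 0.0, -1.0]]
force: [-7.3, -2.7, 3.1]
width: 0.314
gripper_force: 30.0
```

Emit:
move_arm --increments '[-1,0,0,0,0,-1,0,0,0,0]'

```text
time: 4.73
tool_pos: [500.2, -169.6, 116.5]
ee_rot: [[0.995, -0.096, -0.002], [-0.096, -0.995, -0.0], [-0.002, 0.0, -1.0]]
force: [-6.1, -2.3, 2.5]
width: 0.316
gripper_force: 30.0
```

Emit:
move_arm --increments '[-1,-0.4,0.04,0.07,0,-1,-0.8,0.08,0.1,0,-1,-1.2,0.12,0.1,0,-1,-1.6,0.16,0.1,0,-1,-2.1,0.2,0.1,0]'

```text
time: 5.15
tool_pos: [480.4, -167.5, 117.6]
ee_rot: [[0.995, -0.096, 0.002], [-0.096, -0.995, -0.001], [0.003, 0.0, -1.0]]
force: [7.2, -2.7, -7.5]
width: 0.323
gripper_force: 30.0
```

Emit:
move_arm --increments '[-1,0,0,0,0,-1,0,0,0,0]'

```text
time: 5.32
tool_pos: [479.9, -167.4, 117.6]
ee_rot: [[0.995, -0.096, 0.001], [-0.096, -0.995, -0.0], [0.001, 0.0, -1.0]]
force: [2.8, -3.2, -4.5]
width: 0.319
gripper_force: 30.0
```

```bash
python3 - <<'E'
from h import *
f=grab("side");i=cv2.cvtColor(f["pixels"],cv2.COLOR_RGB2BGR)[110:200,265:355]
cv2.imwrite("pics/f.png",cv2.convertScaleAbs(cv2.resize(i,(600,600),interpolation=cv2.INTER_CUBIC),alpha=1.6))
E
```

```text
(no output)
```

View pics/f.png

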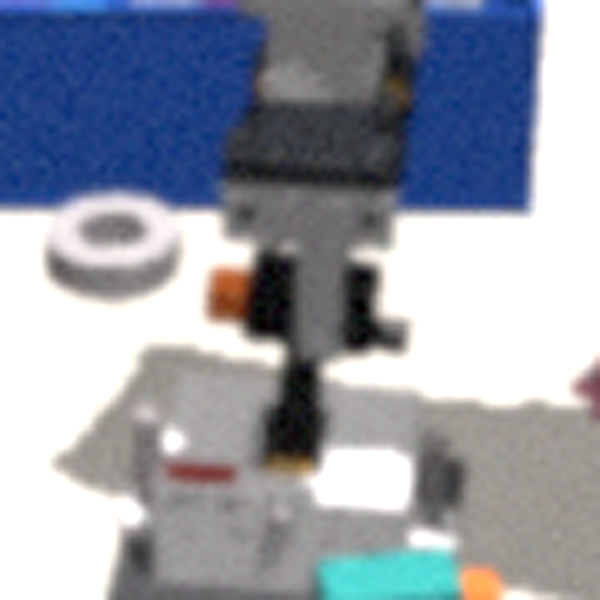

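The crop shows the coil leaning to -x with its foot still in the socket and the holder down. I'll keep rocking while easing it up.

Emit:
move_arm --increments '[-1,0.5,-0.05,0.06,0,-1,1.0,-0.1,0.12,0,-1,1.5,-0.15,0.15,0,-1,2.1,-0.2,0.15,0,-1,2.1,-0.2,0.15,0]'

```text
time: 5.78
tool_pos: [500.5, -169.2, 118.5]
ee_rot: [[0.995, -0.096, -0.003], [-0.096, -0.995, 0.001], [-0.003, -0.0, -1.0]]
force: [-3.7, -1.7, -2.9]
width: 0.319
gripper_force: 30.0
```

Emit:
move_arm --increments '[-1,-0.5,0.05,0.05,0,-1,-1.0,0.1,0.1,0,-1,-1.5,0.15,0.12,0,-1,-2.1,0.2,0.12,0,-1,-2.1,0.2,0.12,0]'

```text
time: 6.2
tool_pos: [479.5, -167.3, 120.3]
ee_rot: [[0.995, -0.096, 0.001], [-0.096, -0.995, -0.0], [0.001, 0.0, -1.0]]
force: [3.7, -3.7, -8.9]
width: 0.318
gripper_force: 30.0
```

Emit:
move_arm --increments '[-1,0.5,-0.05,0.05,0,-1,1.0,-0.1,0.1,0,-1,1.5,-0.15,0.12,0,-1,2.1,-0.2,0.12,0,-1,2.1,-0.2,0.12,0]'

```text
time: 6.62
tool_pos: [500.6, -169.3, 121.2]
ee_rot: [[0.995, -0.096, -0.002], [-0.096, -0.995, 0.0], [-0.002, -0.0, -1.0]]
force: [-3.1, -2.3, -2.5]
width: 0.316
gripper_force: 30.0
```

Emit:
move_arm --increments '[-1,-0.5,0.05,0.05,0,-1,-1.0,0.1,0.1,0,-1,-1.5,0.15,0.12,0,-1,-2.1,0.2,0.12,0,-1,-2.1,0.2,0.12,0]'

```text
time: 7.03
tool_pos: [479.6, -167.3, 122.9]
ee_rot: [[0.995, -0.096, 0.002], [-0.096, -0.995, -0.0], [0.002, 0.0, -1.0]]
force: [4.5, -2.3, -9.1]
width: 0.313
gripper_force: 30.0
```

Emit:
move_arm --increments '[-1,0.5,-0.05,0.05,0,-1,1.0,-0.1,0.1,0,-1,1.5,-0.15,0.12,0,-1,2.1,-0.2,0.12,0,-1,2.1,-0.2,0.12,0]'

```text
time: 7.45
tool_pos: [500.8, -169.3, 123.8]
ee_rot: [[0.995, -0.096, -0.002], [-0.096, -0.995, 0.0], [-0.002, -0.0, -1.0]]
force: [-2.9, -3.0, -2.3]
width: 0.318
gripper_force: 30.0
```

```bash
python3 - <<'E'
from h import *
f=grab("side");i=cv2.cvtColor(f["pixels"],cv2.COLOR_RGB2BGR)[110:200,265:355]
cv2.imwrite("pics/g.png",cv2.convertScaleAbs(cv2.resize(i,(600,600),interpolation=cv2.INTER_CUBIC),alpha=1.6))
E
```

```text
(no output)
```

View pics/g.png

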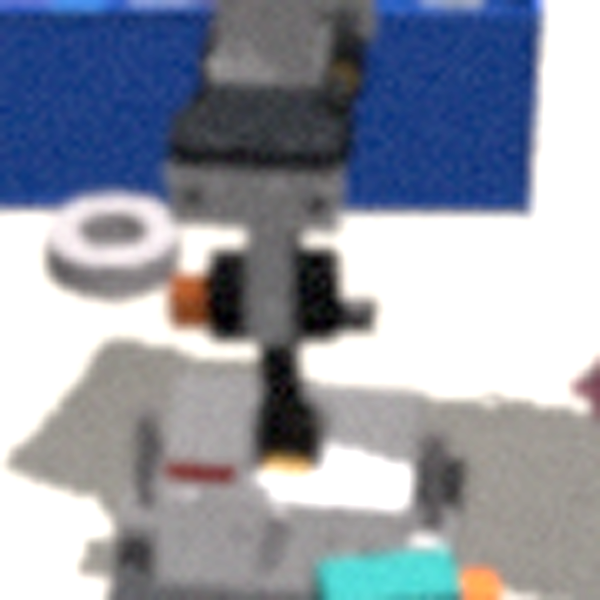

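The holder hasn't moved (red mark still at row 472 in the crop) and the coil has risen a few mm. The lean to +x looks small, so I'll lean further each way.

Emit:
move_arm --increments '[-1,0.2,-0.02,-0.02,0,-1,0.4,-0.04,-0.04,0,-1,0.6,-0.06,-0.05,0,-1,0.6,-0.06,-0.05,0,-1,0.6,-0.06,-0.05,0]'

```text
time: 7.92
tool_pos: [506.3, -169.8, 123.3]
ee_rot: [[0.995, -0.096, -0.001], [-0.096, -0.995, 0.0], [-0.001, -0.0, -1.0]]
force: [-5.2, -1.4, -2.7]
width: 0.317
gripper_force: 30.0
```

```bash
python3 - <<'E'
from h import *
f=grab("side");i=cv2.cvtColor(f["pixels"],cv2.COLOR_RGB2BGR)[110:200,265:355]
cv2.imwrite("pics/k.png",cv2.convertScaleAbs(cv2.resize(i,(600,600),interpolation=cv2.INTER_CUBIC),alpha=1.6))
E
```

```text
(no output)
```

View pics/k.png

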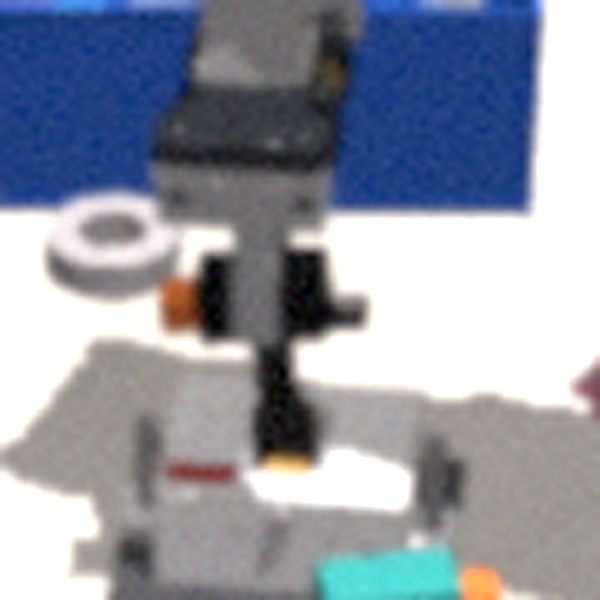

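Connector at row 303 against ear at row 310 (25 rows apart when upright) means about 5.5° towards +x, with the foot still in the socket. Now I'll swing to -x and carry on.

Emit:
move_arm --increments '[-1,-0.7,0.07,0.05,0,-1,-1.4,0.14,0.1,0,-1,-2.1,0.21,0.1,0,-1,-2.9,0.28,0.1,0,-1,-2.9,0.28,0.1,0]'

```text
time: 8.38
tool_pos: [477.6, -167.1, 125.0]
ee_rot: [[0.995, -0.096, 0.003], [-0.096, -0.995, -0.001], [0.003, 0.0, -1.0]]
force: [1.8, -3.2, -5.4]
width: 0.321
gripper_force: 30.0
```

Emit:
move_arm --increments '[-1,0,0,0,0,-1,0.7,-0.07,0.05,0,-1,1.4,-0.14,0.1,0,-1,2.1,-0.21,0.12,0,-1,2.8,-0.27,0.12,0]'

```text
time: 8.8
tool_pos: [505.3, -169.7, 125.3]
ee_rot: [[0.995, -0.096, -0.003], [-0.096, -0.995, 0.001], [-0.003, -0.0, -1.0]]
force: [-6.7, -2.4, -5.2]
width: 0.316
gripper_force: 30.0
```

Emit:
move_arm --increments '[-1,0,0,0,0,-1,-0.7,0.07,0.05,0,-1,-1.4,0.14,0.1,0,-1,-2.1,0.21,0.12,0,-1,-2.8,0.27,0.12,0]'

```text
time: 9.22
tool_pos: [478.0, -167.1, 127.0]
ee_rot: [[0.995, -0.096, 0.003], [-0.096, -0.995, -0.001], [0.003, 0.0, -1.0]]
force: [7.3, -2.2, -10.4]
width: 0.316
gripper_force: 30.0
```

Emit:
move_arm --increments '[-1,0,0,0,0,-1,0.7,-0.07,0.05,0,-1,1.4,-0.14,0.1,0,-1,2.1,-0.21,0.12,0,-1,2.8,-0.27,0.12,0]'

```text
time: 9.63
tool_pos: [505.4, -169.7, 127.8]
ee_rot: [[0.995, -0.096, -0.003], [-0.096, -0.995, 0.001], [-0.003, -0.0, -1.0]]
force: [-5.7, -1.1, -5.0]
width: 0.317
gripper_force: 30.0
```

Emit:
move_arm --increments '[-1,0,0,0,0,-1,-0.7,0.07,0.05,0,-1,-1.4,0.14,0.1,0,-1,-2.1,0.21,0.12,0,-1,-2.8,0.27,0.12,0]'

```text
time: 10.05
tool_pos: [478.0, -167.1, 129.5]
ee_rot: [[0.995, -0.096, 0.003], [-0.096, -0.995, -0.001], [0.003, 0.0, -1.0]]
force: [7.3, -3.3, -9.0]
width: 0.315
gripper_force: 30.0
```

Emit:
move_arm --increments '[-1,0,0,0,0,-1,0.7,-0.07,0.05,0,-1,1.4,-0.14,0.1,0,-1,2.1,-0.21,0.12,0,-1,2.8,-0.27,0.12,0]'

```text
time: 10.47
tool_pos: [505.5, -169.7, 130.2]
ee_rot: [[0.995, -0.096, -0.003], [-0.096, -0.995, 0.001], [-0.003, -0.0, -1.0]]
force: [-6.9, -2.7, -5.4]
width: 0.315
gripper_force: 30.0
```

```bash
python3 - <<'E'
from h import *
f=grab("side");i=cv2.cvtColor(f["pixels"],cv2.COLOR_RGB2BGR)[110:200,265:355]
cv2.imwrite("pics/m.png",cv2.convertScaleAbs(cv2.resize(i,(600,600),interpolation=cv2.INTER_CUBIC),alpha=1.6))
E
```

```text
(no output)
```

View pics/m.png

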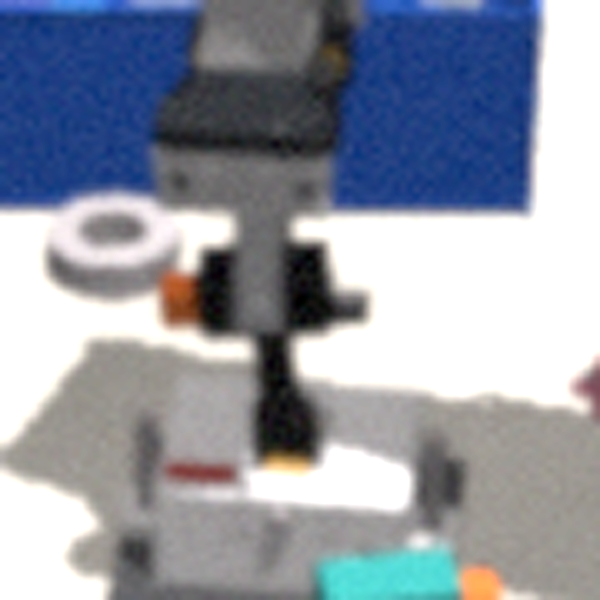

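The holder is still down (mark at row 472) and the coil is rising. I'll continue rocking until the forces fall away.

Emit:
move_arm --increments '[-1,0,0,0,0,-1,-0.7,0.07,0.05,0,-1,-1.4,0.14,0.1,0,-1,-2.1,0.21,0.12,0,-1,-2.8,0.27,0.12,0]'

```text
time: 10.93
tool_pos: [478.0, -167.1, 131.9]
ee_rot: [[0.995, -0.096, 0.003], [-0.096, -0.995, -0.001], [0.003, 0.0, -1.0]]
force: [6.9, -2.5, -9.7]
width: 0.316
gripper_force: 30.0
```

Emit:
move_arm --increments '[-1,0,0,0,0,-1,0.7,-0.07,0.05,0,-1,1.4,-0.14,0.1,0,-1,2.1,-0.21,0.12,0,-1,2.8,-0.27,0.12,0]'

```text
time: 11.35
tool_pos: [505.6, -169.7, 132.7]
ee_rot: [[0.995, -0.096, -0.002], [-0.096, -0.995, 0.001], [-0.003, -0.0, -1.0]]
force: [-5.1, -0.5, -5.1]
width: 0.318
gripper_force: 30.0
```

Emit:
move_arm --increments '[-1,0,0,0,0,-1,-0.7,0.07,0.05,0,-1,-1.4,0.14,0.1,0,-1,-2.1,0.21,0.12,0,-1,-2.8,0.27,0.12,0]'

```text
time: 11.77
tool_pos: [477.8, -167.1, 134.2]
ee_rot: [[0.995, -0.096, 0.002], [-0.096, -0.995, -0.001], [0.002, 0.0, -1.0]]
force: [6.1, -2.7, -10.0]
width: 0.316
gripper_force: 30.0
```

Emit:
move_arm --increments '[-1,0,0,0,0,-1,0.7,-0.07,0.05,0,-1,1.4,-0.14,0.1,0,-1,2.1,-0.21,0.12,0,-1,2.8,-0.27,0.12,0]'

```text
time: 12.18
tool_pos: [505.7, -169.7, 135.1]
ee_rot: [[0.995, -0.096, -0.002], [-0.096, -0.995, 0.001], [-0.002, -0.0, -1.0]]
force: [-5.2, -2.0, -5.1]
width: 0.318
gripper_force: 30.0
```

```bash
python3 - <<'E'
from h import *
f=grab("side");i=cv2.cvtColor(f["pixels"],cv2.COLOR_RGB2BGR)[110:200,265:355]
cv2.imwrite("pics/n.png",cv2.convertScaleAbs(cv2.resize(i,(600,600),interpolation=cv2.INTER_CUBIC),alpha=1.6))
for n in "egkmn":
    a=cv2.imread(f"pics/{n}.png");h=cv2.cvtColor(a,cv2.COLOR_BGR2HSV)
    o=[]
    for (lo,hi,y0,y1,x0,x1) in ((5,14,240,350,150,260),(0,8,440,500,150,250)):
        m=cv2.inRange(h,(lo if lo>0 else 0,120,60),(hi,255,255)); 
        if lo==0:m|=cv2.inRange(h,(172,120,60),(180,255,255))
        s=np.zeros_like(m);s[y0:y1,x0:x1]=m[y0:y1,x0:x1];y,x=np.nonzero(s);o+=[round(x.mean(),1),round(y.mean(),1),len(y)]
    g=cv2.cvtColor(a,cv2.COLOR_BGR2GRAY)
    b=(g[350:480,230:340]<60)
    # ear
    print(n,o, "brass/foot:",np.round([np.nonzero(b)[0].max()+350],0))
print("mm per crop row",[np.diff(proj(f,[[495,-168,z],[495,-168,z+10]])[:,1])*6.667/10 for z in (60,135)])
E
```

```text
e [np.float64(211.0), np.float64(299.9), 1573, np.float64(200.4), np.float64(472.7), 339] brass/foot: [455]
g [np.float64(191.7), np.float64(299.6), 1543, np.float64(199.9), np.float64(472.6), 343] brass/foot: [454]
k [np.float64(181.4), np.float64(303.2), 1495, np.float64(201.4), np.float64(472.5), 328] brass/foot: [454]
m [np.float64(181.4), np.float64(298.0), 1558, np.float64(199.5), np.float64(472.2), 316] brass/foot: [453]
n [np.float64(180.1), np.float64(293.5), 1580, np.float64(201.8), np.float64(472.7), 322] brass/foot: [452]
mm per crop row [array([-1.8445585]), array([-1.96351869])]
```

View pics/n.png

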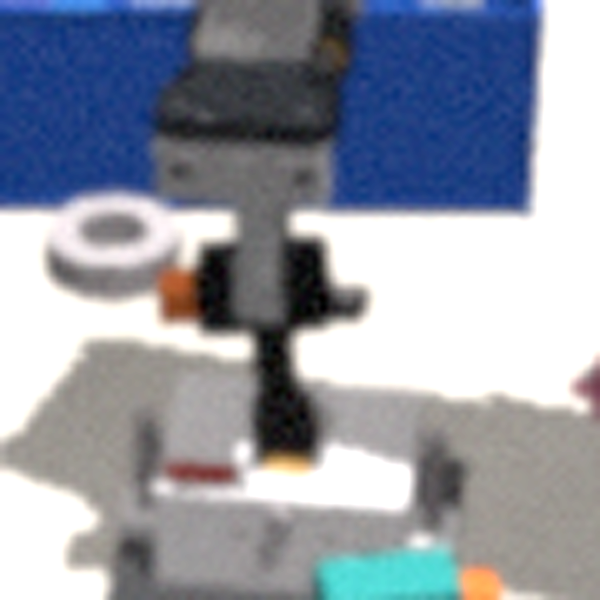

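From k to n the TCP rose 11.8 mm but the connector only about 5 mm, so the pads have crept up the head. The coil is about 7 mm out and the holder is unmoved. I'll set it upright and regrip 12 mm lower.

Emit:
move_arm --increments '[-1,-0.6,0.06,0,0,-1,-1.3,0.13,-0.05,0,-1,-1.3,0.13,-0.1,0,-1,-1.3,0.13,-0.1,0,0.1,-1.3,0.13,-0.1,0]'

```text
time: 12.65
tool_pos: [492.9, -168.4, 134.9]
ee_rot: [[0.995, -0.096, 0.001], [-0.096, -0.995, -0.0], [0.001, 0.0, -1.0]]
force: [-0.2, 0.8, -0.2]
width: 0.359
gripper_force: 0.0
```

Emit:
move_arm --increments '[0.1,0,0,0,0,0.1,0,0,0,0,0.1,0,0,-0.4,0,0.1,0,0,-0.8,0,0.1,0,0,-1.1,0]'

```text
time: 13.07
tool_pos: [492.6, -168.3, 122.5]
ee_rot: [[0.995, -0.096, -0.001], [-0.096, -0.995, 0.0], [-0.001, -0.0, -1.0]]
force: [-1.7, 0.1, 0.3]
width: 0.55
gripper_force: 0.0
```

Emit:
move_arm --increments '[0.1,0,0,0,0,-1,0,0,0,0,-1,0,0,0,0,-1,0,0,0,0,-1,0,0,0,0]'

```text
time: 13.48
tool_pos: [492.9, -168.6, 123.4]
ee_rot: [[0.995, -0.096, 0.0], [-0.096, -0.995, -0.0], [0.0, 0.0, -1.0]]
force: [-0.3, -1.4, -0.6]
width: 0.317
gripper_force: 30.0
```

Emit:
move_arm --increments '[-1,0,0,0,0,-1,0,0,0,0,-1,0,0,0,0]'

```text
time: 13.73
tool_pos: [492.9, -168.6, 123.4]
ee_rot: [[0.995, -0.096, 0.0], [-0.096, -0.995, -0.0], [0.0, 0.0, -1.0]]
force: [-0.8, -1.7, 0.6]
width: 0.316
gripper_force: 30.0
```

```bash
cat > o.py <<'E'
from h import *
f=grab("side");h=cv2.cvtColor(cv2.convertScaleAbs(cv2.resize(cv2.cvtColor(f["pixels"],cv2.COLOR_RGB2BGR)[110:200,265:355],(600,600),interpolation=cv2.INTER_CUBIC),alpha=1.6),cv2.COLOR_BGR2HSV)
def c(m,y0,y1,x0,x1):
    y,x=np.nonzero(m[y0:y1,x0:x1]);return (round(x.mean()+x0,1),round(y.mean()+y0,1),len(y)) if len(y) else None
print("orange",c(cv2.inRange(h,(5,120,60),(14,255,255)),180,350,140,270),"red",c(cv2.inRange(h,(0,120,60),(8,255,255)),440,500,150,250))
# ear: dark/grey end right of head; dark head extents per column
g=h[:,:,2]
for x in (235,250,325,340): 
    col=np.nonzero(g[200:360,x]<70)[0]; print(x,(col.min()+200,col.max()+200) if len(col) else None)
E
python3 o.py
```

```text
orange (np.float64(202.9), np.float64(287.4), 1565) red (np.float64(204.1), np.float64(473.2), 236)
235 (np.int64(247), np.int64(323))
250 (np.int64(246), np.int64(323))
325 (np.int64(246), np.int64(327))
340 (np.int64(204), np.int64(324))
```

Emit:
move_arm --increments '[-1,0.6,-0.06,0.05,0,-1,1.2,-0.12,0.05,0,-1,0.4,-0.04,0.08,0,-1,-0.5,0.05,0.12,0,-1,-1.3,0.13,0.12,0]'

```text
time: 14.2
tool_pos: [480.0, -167.3, 124.2]
ee_rot: [[0.995, -0.096, 0.002], [-0.096, -0.995, -0.001], [0.002, 0.0, -1.0]]
force: [6.0, -3.2, -7.7]
width: 0.32
gripper_force: 30.0
```

Emit:
move_arm --increments '[-1,0.8,-0.08,0.03,0,-1,1.7,-0.17,0.06,0,-1,2.6,-0.25,0.08,0,-1,1.3,-0.12,0.12,0,-1,0,0,0.16,0]'

```text
time: 14.62
tool_pos: [480.6, -167.3, 125.7]
ee_rot: [[0.995, -0.096, 0.002], [-0.096, -0.995, -0.0], [0.002, 0.0, -1.0]]
force: [6.6, -2.6, -9.4]
width: 0.319
gripper_force: 30.0
```

Emit:
move_arm --increments '[-1,0.8,-0.08,0.03,0,-1,1.7,-0.17,0.06,0,-1,2.6,-0.25,0.08,0,-1,1.3,-0.12,0.12,0,-1,0,0,0.16,0]'

```text
time: 15.03
tool_pos: [480.8, -167.4, 127.4]
ee_rot: [[0.995, -0.096, 0.002], [-0.096, -0.995, -0.0], [0.002, 0.0, -1.0]]
force: [6.0, -3.2, -10.1]
width: 0.317
gripper_force: 30.0
```

Emit:
move_arm --increments '[-1,0.8,-0.08,0.03,0,-1,1.7,-0.17,0.06,0,-1,2.6,-0.25,0.08,0,-1,1.3,-0.12,0.12,0,-1,0,0,0.16,0]'

```text
time: 15.45
tool_pos: [481.1, -167.4, 129.1]
ee_rot: [[0.995, -0.096, 0.002], [-0.096, -0.995, -0.0], [0.002, 0.0, -1.0]]
force: [5.3, -2.7, -9.3]
width: 0.319
gripper_force: 30.0
```

Emit:
move_arm --increments '[-1,0.8,-0.08,0.03,0,-1,1.7,-0.17,0.06,0,-1,2.6,-0.25,0.08,0,-1,1.3,-0.12,0.12,0,-1,1.3,-0.12,0.12,0]'

```text
time: 15.87
tool_pos: [493.2, -168.5, 130.5]
ee_rot: [[0.995, -0.096, 0.001], [-0.096, -0.995, -0.0], [0.001, 0.0, -1.0]]
force: [2.4, -2.5, -4.5]
width: 0.317
gripper_force: 30.0
```

```bash
python3 o.py
```

```text
orange (np.float64(201.2), np.float64(283.6), 1543) red (np.float64(199.2), np.float64(472.2), 322)
235 (np.int64(241), np.int64(318))
250 (np.int64(241), np.int64(319))
325 (np.int64(242), np.int64(322))
340 (np.int64(246), np.int64(319))
```

Emit:
move_arm --increments '[-1,0.7,-0.07,0.03,0,-1,1.4,-0.14,0.06,0,-1,1.4,-0.14,0.06,0,-1,0.6,-0.06,0.1,0,-1,-0.2,0.02,0.16,0]'

```text
time: 16.33
tool_pos: [491.4, -168.3, 131.9]
ee_rot: [[0.995, -0.096, 0.002], [-0.096, -0.995, -0.0], [0.002, 0.0, -1.0]]
force: [5.0, -2.9, -8.3]
width: 0.316
gripper_force: 30.0
```

Emit:
move_arm --increments '[-1,-0.6,0.06,0.04,0,-1,-1.3,0.13,0.05,0,-1,-1.3,0.13,0.05,0,-1,-0.6,0.06,0.1,0,-1,0.1,-0.01,0.15,0]'

```text
time: 16.75
tool_pos: [491.5, -168.3, 133.7]
ee_rot: [[0.995, -0.096, -0.002], [-0.096, -0.995, 0.0], [-0.002, -0.0, -1.0]]
force: [-5.6, -1.6, -2.5]
width: 0.319
gripper_force: 30.0
```

Emit:
move_arm --increments '[-1,0.7,-0.07,0.03,0,-1,1.4,-0.14,0.06,0,-1,1.4,-0.14,0.06,0,-1,0.7,-0.07,0.1,0,-1,0,0,0.16,0]'

```text
time: 17.17
tool_pos: [491.8, -168.3, 135.0]
ee_rot: [[0.995, -0.096, 0.001], [-0.096, -0.995, -0.0], [0.001, 0.0, -1.0]]
force: [3.2, -2.9, -8.4]
width: 0.32
gripper_force: 30.0
```

Emit:
move_arm --increments '[-1,-0.7,0.07,0.04,0,-1,-1.4,0.14,0.05,0,-1,-1.4,0.14,0.05,0,-1,-0.7,0.07,0.1,0,-1,0,0,0.15,0]'

```text
time: 17.58
tool_pos: [492.0, -168.3, 137.0]
ee_rot: [[0.995, -0.096, -0.0], [-0.096, -0.995, 0.0], [-0.001, -0.0, -1.0]]
force: [-5.0, -0.1, 0.1]
width: 0.318
gripper_force: 30.0
```

```bash
python3 o.py
```

```text
orange (np.float64(198.6), np.float64(269.9), 1701) red (np.float64(202.6), np.float64(472.6), 291)
235 (np.int64(230), np.int64(308))
250 (np.int64(232), np.int64(310))
325 (np.int64(237), np.int64(317))
340 (np.int64(242), np.int64(314))
```

The vertical force has dropped and the coil is roughly 12–13 mm up. Another half swing with gentle lifting should free it.

Emit:
move_arm --increments '[-1,0.7,-0.07,0.03,0,-1,1.4,-0.14,0.06,0,-1,1.4,-0.14,0.08,0,-1,0.8,-0.08,0.14,0,-1,0.2,-0.02,0.2,0]'

```text
time: 18.05
tool_pos: [493.3, -168.3, 138.2]
ee_rot: [[0.995, -0.096, -0.001], [-0.096, -0.995, 0.0], [-0.001, -0.0, -1.0]]
force: [-0.1, -0.4, -1.8]
width: 0.316
gripper_force: 30.0
```

Emit:
move_arm --increments '[-1,0,0,0.05,0,-1,0,0,0.1,0,-1,0,0,0.15,0]'

```text
time: 18.3
tool_pos: [493.7, -168.5, 140.3]
ee_rot: [[0.995, -0.096, 0.0], [-0.096, -0.995, -0.0], [0.0, 0.0, -1.0]]
force: [0.3, -0.5, -1.0]
width: 0.318
gripper_force: 30.0
```

```bash
python3 o.py
```

```text
orange (np.float64(202.4), np.float64(273.2), 1621) red (np.float64(203.8), np.float64(472.1), 209)
235 (np.int64(229), np.int64(308))
250 (np.int64(228), np.int64(307))
325 (np.int64(225), np.int64(307))
340 (np.int64(227), np.int64(305))
```

The force now equals the coil's own weight, so it is free. I'll lift it 23 mm.

Emit:
move_arm --increments '[-1,0,0,0.3,0,-1,0,0,0.6,0,-1,0,0,0.9,0,-1,0,0,1.2,0,-1,0,0,1.5,0]'

```text
time: 18.77
tool_pos: [493.9, -168.5, 155.5]
ee_rot: [[0.995, -0.096, 0.0], [-0.096, -0.995, -0.0], [0.0, 0.0, -1.0]]
force: [-0.2, 0.4, -1.7]
width: 0.315
gripper_force: 30.0
```

Emit:
move_arm --increments '[-1,0,0,0.3,0,-1,0,0,0.6,0,-1,0,0,0.8,0,-1,0,0,0.8,0,-1,0,0,0.8,0]'

```text
time: 19.18
tool_pos: [493.8, -168.5, 163.2]
ee_rot: [[0.995, -0.096, 0.0], [-0.096, -0.995, -0.0], [0.0, 0.0, -1.0]]
force: [-0.3, -0.4, -1.8]
width: 0.317
gripper_force: 30.0
```

Emit:
move_arm --increments '[-1,0,0,0,0,-1,0,0,0,0,-1,0,0,0,0,-1,0,0,0,0,-1,0,0,0,0]'

```text
time: 19.6
tool_pos: [493.8, -168.5, 163.1]
ee_rot: [[0.995, -0.096, -0.0], [-0.096, -0.995, 0.0], [-0.0, -0.0, -1.0]]
force: [0.5, -0.2, -1.6]
width: 0.319
gripper_force: 30.0
```

```bash
python3 o.py; python3 - <<'E'
from h import *
f=grab("side");g=f["pixels"].astype(int).sum(2)
print(read_state()["force"])
for r in range(148,184,2): 
    d=np.nonzero(g[r,295:325]<150)[0]; print(r,(d.min()+295,d.max()+295) if len(d) else None)
for z in (62,77,82,87): print(z,proj(f,[[494,-160,z],[494,-160,z+30],[494,-160,z+75]])[:,1].round(1))
E
```

```text
orange (np.float64(202.5), np.float64(226.8), 1643) red (np.float64(198.4), np.float64(470.5), 85)
235 (np.int64(200), np.int64(262))
250 (np.int64(200), np.int64(262))
325 (np.int64(200), np.int64(262))
340 (np.int64(200), np.int64(260))
[-0.2673889  -0.31733273 -1.20025329]
148 (np.int64(298), np.int64(317))
150 (np.int64(307), np.int64(310))
152 (np.int64(307), np.int64(310))
154 (np.int64(307), np.int64(310))
156 (np.int64(307), np.int64(310))
158 (np.int64(307), np.int64(310))
160 (np.int64(307), np.int64(312))
162 (np.int64(306), np.int64(312))
164 (np.int64(305), np.int64(313))
166 (np.int64(306), np.int64(313))
168 (np.int64(306), np.int64(313))
170 (np.int64(306), np.int64(313))
172 None
174 None
176 None
178 None
180 None
182 None
62 [178.5 170.1 157.1]
77 [174.3 165.8 152.7]
82 [172.9 164.4 151.2]
87 [171.5 163.  149.7]
```

```bash
python3 -c "
from bench import arm
print(arm.finish_job())"
```

```text
the job is handed in; nothing more can be done
None
```

The coil was rocked free and is held about 2 cm above its socket, within a few degrees of upright; the holder stayed on its plate, no other goods were touched, and the job was handed in at about 20 s (verdict not shown).

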